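Make up two spare-part kits for the pipetting machine

TASK

Make up two spare-part kits, each part standing upright on the floor of its compartment: the blue tote gets the aluminium bracket in its wide compartment and the brass fitting in its narrow one, the orange tote gets the black flanged bushing in its wide compartment and the green coupling in its narrow one. Complete the blue kit before you start on the orange one, and leave the red coupling where it stands.

Things in the scene. Friction and masses are not known exactly. Their poses are not given: they have to be found in the camera images.
- blue_tote: Blue plastic tote, 131 x 98 mm and 26 mm high, open on top, fixed to the deck, 4 mm walls and 4 mm floor. Origin: centre of its underside; z up. One divider (4 mm, full height, across x) leaves a wide compartment on the -x side (inside 75 mm in x by 90 mm in y, centred at x = -24 mm, y = 0) and a narrow one on the +x side (inside 44 mm in x by 90 mm in y, centred at x = +39.5 mm, y = 0).
- orange_tote: Orange plastic tote, 131 x 98 mm and 26 mm high, open on top, fixed to the deck, 4 mm walls and 4 mm floor. Origin: centre of its underside; z up. One divider (4 mm, full height, across x) leaves a wide compartment on the -x side (inside 75 mm in x by 90 mm in y, centred at x = -24 mm, y = 0) and a narrow one on the +x side (inside 44 mm in x by 90 mm in y, centred at x = +39.5 mm, y = 0).
- bracket: Bare aluminium T-shaped mounting bracket: a flat foot 60 mm (x) by 50 mm (y) by 6 mm, with an upright rib along its middle, 10 mm thick (x), 50 mm long (y), reaching to 50 mm above the underside; about 130 g. Loose, stands upright on the table, origin at the centre of its underside, z up.
- bushing: Black plastic flanged bushing: round flange 56 mm diameter and 8 mm thick at the bottom, above it a 36 mm diameter body, 50 mm tall in all; about 80 g. Loose, stands upright on the table, origin at the centre of its underside, z up.
- brass_fitting: Brass screw fitting: hexagonal foot 31 mm across the corners and 20 mm high, above it a round 20 mm diameter stem, 50 mm tall in all; about 90 g. Loose, stands upright on the table, origin at the centre of its underside, z up.
- green_coupling: Green plastic push-in coupling with a thin black band: round, foot 29 mm diameter and 18 mm high, above it a 24 mm diameter neck, 50 mm tall in all. About 40 g. Loose, stands upright on the table, origin at the centre of its underside, z up.
- red_coupling: Red plastic push-in coupling with a thin black band: round, foot 29 mm diameter and 18 mm high, above it a 24 mm diameter neck, 50 mm tall in all. About 40 g; not part of either kit, stays where it is. Loose, stands upright on the table, origin at the centre of its underside, z up. The stock (these five parts and a small white jar with a grey lid, 38 mm diameter, 55 mm tall) stands in the middle between the totes in two rows of three, centres at least 80 mm apart.
Not all that is in view belongs to the job. What is meant by the green_coupling is not pink, and is the smaller of those in its own colour.

How it is judged:
By the outcome, as a careful person would: the job done as asked, in the order asked, and still so for the second after the job is handed in, with the robot touching nothing.
It also fails if it takes over 96 s, if anything falls off the work surface, if the arm or the gripper's body presses on something with over 40 N, if the wrist force passes 120 N, or if a joint passes its speed limit or range.

ROBOT

A 7-joint arm with a two-finger parallel gripper is mounted at the origin on the work surface. World frame = base frame: x ahead of the robot, y to its left, z up, the work surface at z = 0. Lengths are in m, angles in rad, forces in N, time in s.
With the tool pointing down it reaches from about 0.425 to 1.025 m from the base axis. Payload 9.4 kg.
Tool frame: the origin (TCP) lies on the centre line of the jaws, within the pads' length; the fingertips stand 17 mm ahead of it and the grasp point (between the pads) lies 2 mm behind it; z points along the fingers, y is the line along which they close (so a half turn about z gives the same grasp; the last joint's range is limited). The gripper opens to 85 mm and grips with 20 to 120 N. Pads are 22 mm wide; open, the fingers measure 114 mm over their backs; the gripper's body (76 mm by 85 mm) begins 54 mm behind the grasp point. The pads swing forward as they close: fully open they stand 13 mm farther back than shut.
Start: joints at [1.098, 0.599, -0.003, 1.599, 0.002, 0.943, -0.08], TCP at [0.28, -0.669, 0.248] pointing down, gripper open.
Joint ranges: [-2.57, 2.57], [-0.35, 1.97], [-1.29, 1.29], [0.11, 2.56], [-1.05, 4.19], [0.11, 1.86], [-2.63, 2.63]. Speed limits (rad/s): [2.22, 2.22, 3.01, 3.01, 3.14, 3.14, 3.14].

INTERFACE

Orientations are given as a rotation vector (axis times angle).
In Python, from plant import * gives the robot as it stands.
- The arm moves only by the shell command python3 -m jog 'ROWS'. ROWS is JSON, a list of rows, each an object with "grip": the gripper command: -1 is shut, 1 is fully open, values between are in proportion; "delta_pos": the shift along the tool's x, y, z as a fraction of full scale, a list of three; "yaw": the turn about the tool's z as a fraction of full scale. In form: [{"grip": grip, "delta_pos": [x, y, z], "yaw": yaw}, ...]. A call has 1 to 5 rows; each row is the pose to reach, as a shift and turn from the pose commanded when the call began, along the tool's axes at that moment; what a row does not reach only later rows make up. Full scale, the value 1, is 0.25 m for a shift and 0.5 rad for a turn. A row lasts 1/8 s, in which the tool goes at most 62.5 mm and 10.7 degrees, less where a joint would pass 70% of its speed; a pose out of reach is approached as far as the arm can. A call with a number of a shift or a turn outside -1 to 1 is refused whole. A call with a gripper value outside its range is refused whole. The fingers move at their own pace and stop on an object; the grip force is fixed at half the most. Time passes only in rows, so rows that repeat a pose let the fingers close. It gives the time, the measured TCP pose, the force, the opening and the grip force at its end, in the units of the state.
- sense(): the state, without advancing time (a new reading comes with each control period).
- capture(name): name is "side" or "top"; returns (picture, depth): 384x512x3 uint8, red, green, blue; 384x512 float32, m along the optical axis (not along the pixel's ray), 0 where there is no reading.
- calibration(name): a dict with "fx", "fy", "cx", "cy" (pixels), "D" ([k1, k2, p1, p2, k3] as OpenCV has them; the pictures are not rectified), "camera_from_world" (4x4, takes a point from world to camera coordinates). Camera axes: x right, y up, looking along -z (the intrinsics and any distortion apply to the point x, -y, -z); pixel columns grow to the right and rows downward; lengths in m; the calibration is good to about 2 mm. A picture is of the moment at which its call begins. calibration takes no time and is no camera call.
- finish_job(): hands the job in; it is judged then, once.
The state is a dict: "time": time; "qpos": joint angles; "dq": joint speeds; "tau": joint torques, N m; "eef_pos": TCP position; "tcp_rot": TCP orientation; "force": force on the tool from outside, world axes, zero at the start; "moment": the same for the moment, N m; "width": opening from 0.0 (shut) to 1.0 (fully open); "grasp_force": force on a finger pad.
Only numpy, scipy, OpenCV 4.12 (cv2) and the standard library are available. Lean on these libraries where they do the work, as an engineer would, in place of code of your own. Each camera call takes 0.05 s, during which the arm holds its last target. There are 200 camera calls.

## Working session

There is one attempt and no reset: what is moved stays moved. The work goes in short steps, Python scripts to look and compute and a shell command to move; the robot and the scene stay as the last step left them, time stands still between calls to the robot, and variables do not carry over. Pictures are saved under pics/ and viewed, at most 14 in all, crops included, and the job is handed in when it is done.

```bash
mkdir -p pics; ls; python3 - <<'E'
from plant import *
import cv2, numpy as np
for n in ("top","side"):
    p,d=capture(n); cv2.imwrite(f"pics/{n}0.png",p[:,:,::-1]); np.savez(f"{n}0.npz",p=p,d=d)
    c=calibration(n); print(n,{k:np.round(v,3).tolist() for k,v in c.items()}, (d>0).mean(), d[d>0].min(),d.max())
print(sense())
E
```

```text
pics
top {'fx': 459.909, 'fy': 459.909, 'cx': 255.908, 'cy': 196.948, 'D': [-0.044, 0.0, 0.0, 0.0, 0.0], 'camera_from_world': [[-0.029, -0.999, 0.016, 0.017], [0.99, -0.027, 0.135, -0.537], [-0.134, 0.02, 0.991, -0.944], [0.0, 0.0, 0.0, 1.0]]} 0.9959360758463541 0.9120685 1.7022921
side {'fx': 463.833, 'fy': 463.833, 'cx': 258.122, 'cy': 193.518, 'D': [0.061, 0.0, 0.0, 0.0, 0.0], 'camera_from_world': [[0.976, -0.217, 0.0, -0.523], [0.135, 0.609, 0.781, -0.091], [-0.17, -0.763, 0.624, -0.89], [0.0, 0.0, 0.0, 1.0]]} 0.9960123697916666 0.069188006 2.88429
{'time': 0.1, 'qpos': array([ 1.09827462,  0.60003438, -0.00253591,  1.60003536,  0.00179665,
        0.9428503 , -0.07983941]), 'dq': array([-0.00012542, -0.00215075, -0.00227848, -0.00120571, -0.0007539 ,
       -0.00144077, -0.00154508]), 'tau': array([ 5.40298308e-03, -7.77992177e+01,  1.57007016e+00, -2.58631057e+01,
        1.26964424e-02,  5.48050346e-03,  6.08300047e-05]), 'eef_pos': array([ 0.27938045, -0.66860338,  0.24751632]), 'tcp_rot': array([-3.07901977e+00, -6.17471696e-01,  6.01572138e-04]), 'force': array([-0.46626188,  0.22319884, -0.96520364]), 'moment': array([0.00902206, 0.00288429, 0.02801732]), 'grasp_force': 0.0, 'width': 0.9992072695999348}
```

View pics/top0.png

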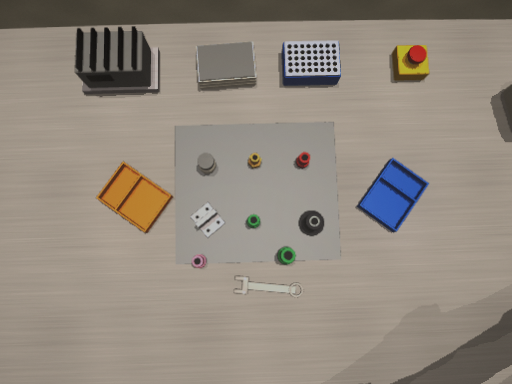

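View pics/side0.png

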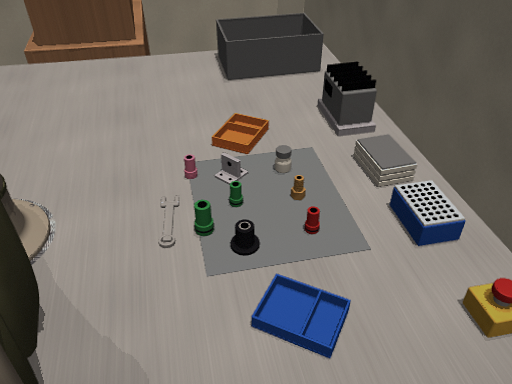

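The small green coupling is at top (254,221), side (236,193), inside the 2x3 stock grid. The larger green one is at top (287,256), side (204,216), outside it, and a pink one is at top (198,261). The smaller green fits. I'll measure it and confirm it in a crop.

```bash
cat > h.py <<'E'
from plant import *
import cv2, numpy as np
def cloud(n,d):
    c=calibration(n); K=np.array([[c["fx"],0,c["cx"]],[0,c["fy"],c["cy"]],[0,0,1]])
    v,u=np.mgrid[0:384,0:512]
    q=cv2.undistortPoints(np.stack([u,v],-1).reshape(-1,1,2).astype(float),K,np.array(c["D"])).reshape(384,512,2)
    P=np.stack([q[...,0]*d,-q[...,1]*d,-d],-1); M=np.array(c["camera_from_world"])
    return (P-M[:3,3])@M[:3,:3]
def shot(n,name=None):
    p,d=capture(n)
    if name: cv2.imwrite(f"pics/{name}.png",p[:,:,::-1])
    return p,d,cloud(n,d)
E
python3 - <<'E'
from h import *
f=np.load("top0.npz"); p,d=f["p"],f["d"]; W=cloud("top",d)
f2=np.load("side0.npz"); W2=cloud("side",f2["d"])
print("table z", np.median(W[180:210,225:240,2]),np.median(W2[195:215,290:300,2]))
for k,(u,v) in dict(jar=(206,163),brass=(255,160),red=(304,160),bracket=(208,220),green=(254,221),bushing=(312,223),biggreen=(287,256),pink=(198,261)).items():
    r=24; w=W[v-r:v+r,u-r:u+r].reshape(-1,3); w=w[w[:,2]>0.004]
    a=W[v,u][:2]; w=w[np.hypot(*(w[:,:2]-a).T)<.045]
    t=w[w[:,2]>np.percentile(w[:,2],98)-.006]
    rr=cv2.minAreaRect((t[:,:2]*1000).astype(np.float32))
    x=W2.reshape(-1,3); x=x[(np.hypot(*(x[:,:2]-rr[0]/np.float64(1000)).T)<.035)&(x[:,2]>.004)]
    t2=x[x[:,2]>np.percentile(x[:,2],98)-.005]; r2=cv2.minAreaRect((t2[:,:2]*1000).astype(np.float32))
    print(k,"ztop",np.round(np.percentile(w[:,2],98)*1000,1),"mean",np.round(t[:,:2].mean(0)*1000,1),"rect",np.round(rr[0],1),np.round(rr[1],1),round(rr[2]),len(t),"| side",np.round(r2[0],1),np.round(r2[1],1),np.round(np.percentile(x[:,2],98)*1000,1))
for k,(u,v) in dict(blue=(393,195),orange=(135,197)).items():
    r=45; w=W[v-r:v+r,u-r:u+r].reshape(-1,3); c=p[v-r:v+r,u-r:u+r].reshape(-1,3).astype(int)
    m=(c.max(1)-c.min(1)>90)
    s=w[m]; s=s[s[:,2]>.018]; rr=cv2.minAreaRect((s[:,:2]*1000).astype(np.float32)); print(k,rr,"zrim",np.percentile(s[:,2],[50,95]))
    # axes: long axis
    b=cv2.boxPoints(rr)/1000; e=b[1]-b[0]; e2=b[2]-b[1]; L=e if np.hypot(*e)>np.hypot(*e2) else e2; L=L/np.hypot(*L)
    q=(s[:,:2]-np.array(rr[0])/1000); n=np.array([-L[1],L[0]]); l=q@L; t=q@n
    i=(abs(t)<.035)&(abs(l)<.05); print("  divider along L mm",np.median(l[i])*1000,"L",L)
im=p[140:280,170:340][:,:,::-1]; cv2.imwrite("pics/crop1.png",cv2.resize(im,None,fx=4,fy=4,interpolation=cv2.INTER_CUBIC))
E
```

```text
table z 0.00048649416192779796 0.0016754567078517916
jar ztop 58.7 mean [616.5 108.1] rect [616.5 107.4] [34. 33.] 43 187 | side [616.9 104.2] [34.1 32.7] 56.8
brass ztop 53.2 mean [621.7   3.9] rect [621.3   3.8] [17.1 17.5] 88 63 | side [622.7   1. ] [20.2 16.8] 52.0
red ztop 52.4 mean [ 619.4 -102.4] rect [ 619.2 -102.9] [21.8 21.8] 0 93 | side [ 620.1 -104.9] [24.7 21. ] 52.4
bracket ztop 51.7 mean [495.9 109.8] rect [496.3 109.7] [10.1 49.6] 38 116 | side [496.9 107.2] [11.9 52.6] 51.7
green ztop 52.5 mean [489.1  10. ] rect [489.5   9.7] [20.9 21.3] 89 96 | side [490.6   6.9] [22.7 22.7] 52.2
bushing ztop 52.8 mean [ 482.5 -116.6] rect [ 482.7 -117.1] [34.4 34.1] 18 217 | side [ 483.6 -119.4] [35.1 33.9] 52.6
biggreen ztop 68.7 mean [413.5 -57.7] rect [412.6 -57.3] [28.6 28.4] 89 161 | side [413.6 -61. ] [30.4 30.1] 67.2
pink ztop 52.4 mean [407.3 127.4] rect [407.  127.3] [20.4 21.9] 70 96 | side [407. 126.] [24.9 22.6] 52.1
blue ((464.91998291015625, -188.09466552734375), (129.36602783203125, 415.2762451171875), 33.07622528076172) zrim [0.02556551 0.02868331]
  divider along L mm nan L [ 0.54575425 -0.8379453 ]
orange ((484.71697998046875, 178.30287170410156), (346.92095947265625, 96.77867126464844), 53.9453125) zrim [0.02566328 0.02928907]
  divider along L mm 44.594284595584696 L [0.5885572  0.80845565]
  return _methods._mean(a, axis=axis, dtype=dtype,
  ret = ret.dtype.type(ret / rcount)
```

View pics/crop1.png

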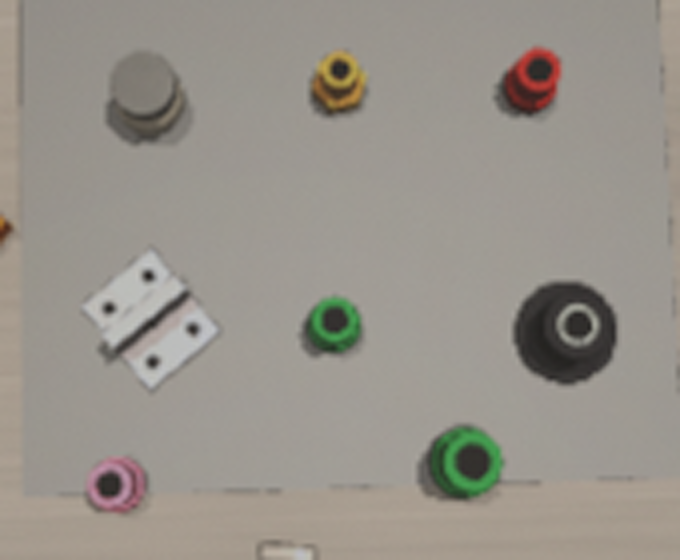

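Crop: the small green coupling is at (333,324), clearly smaller than the big green one at (465,460), which also measures 68 mm tall against 52. The pink one is at (115,485). Next: the tote poses, the rib direction and the tool axes.

```bash
cat >> h.py <<'E'
from scipy.spatial.transform import Rotation as Ro
def long_axis(rr):
    b=cv2.boxPoints(rr); e,f=b[1]-b[0],b[2]-b[1]
    L=e if np.hypot(*e)>np.hypot(*f) else f
    return L/np.hypot(*L)
def go(x,y,ydir=None,z=None):
    """shift to world x,y (m), tool y along world angle ydir (deg, mod 180)"""
    s=sense(); R=Ro.from_rotvec(s["tcp_rot"]).as_matrix(); p=s["eef_pos"]
    D=np.array([x,y,p[2] if z is None else z])-p; a=np.degrees(np.arctan2(R[1,1],R[0,1]))
    print("tcp",np.round(p,4),"tooly deg",round(a,1),"delta units",np.round(R.T@D/.25,3),"q7",round(s["qpos"][6],2),"w",round(s["width"],3))
    if ydir is not None:
        t=(ydir-a+90)%180-90; print("  turn world",round(t,1),"-> yaw units",round(-np.radians(t)/.5,3))
E
python3 - <<'E'
from h import *
D={}
for n in ("top","side"):
    f=np.load(n+"0.npz"); p=f["p"]; W=cloud(n,f["d"]); hsv=cv2.cvtColor(p,cv2.COLOR_RGB2HSV); H=hsv[...,0].astype(int);S=hsv[...,1]
    for k,g,lo,hi in (("blue",(.54,-.29),100,130),("orange",(.54,.25),5,20)):
        m=(H>=lo)&(H<=hi)&(S>120)&(W[...,2]>.019)&(W[...,2]<.035)&(np.hypot(W[...,0]-g[0],W[...,1]-g[1])<.1)
        m=m.astype(np.uint8); nn,lab,st,_=cv2.connectedComponentsWithStats(m); m=lab==1+np.argmax(st[1:,4])
        s=W[m][:,:2]*1000; rr=cv2.minAreaRect(s.astype(np.float32)); L=long_axis(rr); N=np.array([-L[1],L[0]])
        q=s-rr[0]; l,t=q@L,q@N; i=(abs(t)<35)&(abs(l)<48)
        dv=np.median(l[i]); X=L*np.sign(dv)  # divider on +x side (x=+15.5)
        print(n,k,np.round(rr[0],1),np.round(rr[1],1),"div",round(abs(dv),1),"xdir deg",round(np.degrees(np.arctan2(X[1],X[0])),1),"tote origin",np.round(rr[0],1),"wide",np.round(rr[0]-24*X,1),"narrow",np.round(rr[0]+39.5*X,1))
    x=W.reshape(-1,3); x=x[(np.hypot(x[:,0]-.4965,x[:,1]-.1085)<.035)&(x[:,2]>.042)]
    L=long_axis(cv2.minAreaRect((x[:,:2]*1000).astype(np.float32))); print("rib deg",np.degrees(np.arctan2(L[1],L[0])))
    # footprint of bracket
go(.4965,.1085)
E
```

```text
top blue [ 538.  -298.8] [ 98.5 130.9] div 15.6 xdir deg -37.7 tote origin [ 538.  -298.8] wide [ 519.  -284.1] narrow [ 569.2 -322.9]
top orange [548.3 265.3] [131.7  97.1] div 15.2 xdir deg 53.9 tote origin [548.3 265.3] wide [534.2 245.9] narrow [571.5 297.2]
rib deg -51.027195
side blue [ 538.1 -300.9] [ 99.9 130.8] div 16.3 xdir deg -38.1 tote origin [ 538.1 -300.9] wide [ 519.2 -286. ] narrow [ 569.2 -325.3]
side orange [549.6 262.9] [135.1  99.9] div 15.6 xdir deg 53.9 tote origin [549.6 262.9] wide [535.5 243.5] narrow [572.9 294.8]
rib deg -51.781887
tcp [ 0.2794 -0.6686  0.2475] tooly deg -67.3 delta units [ 2.    -2.533  0.003] q7 -0.08 w 0.999
```

```bash
R='{"grip":0,"delta_pos":[0.775,-0.98,0],"yaw":-1}'; python3 -m jog '[{"grip":0,"delta_pos":[0.775,-0.98,0],"yaw":-1},{"grip":0,"delta_pos":[0.775,-0.98,0],"yaw":-1},{"grip":0,"delta_pos":[0.775,-0.98,0],"yaw":-1},{"grip":0,"delta_pos":[0.775,-0.98,0],"yaw":-1},{"grip":0,"delta_pos":[0.775,-0.98,0],"yaw":-1}]'; python3 -c "
from h import *
go(.4966,.1085,38.6)"
```

```text
time: 0.72
eef_pos: [0.364, -0.3662, 0.2482]
tcp_rot: [-2.832, -1.36, -0.0]
force: [1.8, -0.1, 1.1]
width: 0.506
grasp_force: 0.0
tcp [ 0.364  -0.3662  0.2482] tooly deg -38.7 delta units [ 1.814 -0.773  0.   ] q7 -0.1 w 0.506
  turn world 77.3 -> yaw units -2.698
```

```bash
python3 -m jog '[{"grip":0,"delta_pos":[1,-0.43,0],"yaw":-1},{"grip":0,"delta_pos":[1,-0.43,0],"yaw":-1},{"grip":0,"delta_pos":[1,-0.43,0],"yaw":-1},{"grip":0,"delta_pos":[1,-0.43,0],"yaw":-1},{"grip":0,"delta_pos":[1,-0.43,0],"yaw":-1}]' | head -1; python3 -c "
from h import *
go(.4966,.1085,38.6)"
```

```text
time: 1.35
tcp [ 0.4367 -0.1023  0.2484] tooly deg -9.8 delta units [0.871 0.093 0.001] q7 -0.26 w 0.5
  turn world 48.4 -> yaw units -1.688
```

```bash
python3 -m jog '[{"grip":0,"delta_pos":[0.871,0.093,0],"yaw":-1},{"grip":0,"delta_pos":[0.871,0.093,0],"yaw":-1},{"grip":0,"delta_pos":[0.871,0.093,0],"yaw":-1},{"grip":0,"delta_pos":[0.871,0.093,0],"yaw":-1}]' | head -1; python3 -c "
from h import *
go(.4966,.1085,38.6)"
```

```text
time: 1.85
tcp [0.4973 0.1081 0.2482] tooly deg 18.9 delta units [ 0.003 -0.002  0.   ] q7 -0.3 w 0.499
  turn world 19.7 -> yaw units -0.687
```

```bash
python3 -m jog '[{"grip":0,"delta_pos":[0.003,-0.002,0.2],"yaw":-0.687},{"grip":0,"delta_pos":[0.003,-0.002,0.4],"yaw":-0.687},{"grip":0,"delta_pos":[0.003,-0.002,0.55],"yaw":-0.687},{"grip":0,"delta_pos":[0.003,-0.002,0.55],"yaw":-0.687}]' | head -1; python3 -c "
from h import *
shot('top','t1');shot('side','s1')
go(.4966,.1085,38.6,.033)
a=cv2.imread('pics/s1.png')[110:230,170:330]; b=cv2.imread('pics/t1.png')[150:270,130:290]
cv2.imwrite('pics/c1.png',cv2.resize(np.hstack([a,b]),None,fx=2.5,fy=2.5,interpolation=cv2.INTER_CUBIC))"
```

```text
time: 2.35
tcp [0.4964 0.1054 0.1114] tooly deg 38.3 delta units [0.009 0.009 0.313] q7 -0.23 w 0.496
  turn world 0.3 -> yaw units -0.01
```

View pics/c1.png

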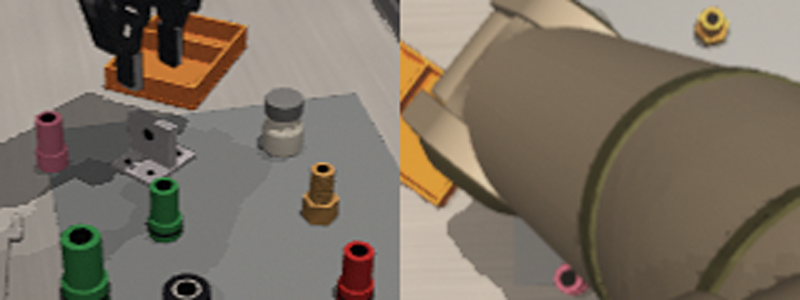

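The side crop shows the open fingers at (130,70) and (170,50), straddling above the rib at (150,130). I'll check settling, then descend.

```bash
python3 -m jog '[{"grip":0,"delta_pos":[0,0,0.15],"yaw":0},{"grip":0,"delta_pos":[0,0,0.15],"yaw":0},{"grip":0,"delta_pos":[0,0,0.15],"yaw":0}]' | head -1; python3 -c "
from h import *
go(.4966,.1085,38.6,.033)"
```

```text
time: 2.82
tcp [0.4969 0.1053 0.0749] tooly deg 38.3 delta units [0.011 0.007 0.168] q7 -0.29 w 0.505
  turn world 0.3 -> yaw units -0.01
```

```bash
python3 -m jog '[{"grip":0,"delta_pos":[0.011,0.007,0.09],"yaw":0},{"grip":0,"delta_pos":[0.011,0.007,0.168],"yaw":0},{"grip":0,"delta_pos":[0.011,0.007,0.168],"yaw":0}]'; python3 -c "
from h import *
go(.4966,.1085,38.6,.033)"
```

```text
time: 3.2
eef_pos: [0.4961, 0.1085, 0.0318]
tcp_rot: [1.369, 2.827, -0.0]
force: [0.5, -0.4, 1.1]
width: 0.499
grasp_force: 0.0
tcp [0.4961 0.1085 0.0318] tooly deg 38.3 delta units [-0.001  0.002 -0.005] q7 -0.37 w 0.499
  turn world 0.3 -> yaw units -0.01
```

Close, then lift.

```bash
python3 -m jog '[{"grip":-1,"delta_pos":[0,0,0],"yaw":0},{"grip":-1,"delta_pos":[0,0,0],"yaw":0},{"grip":-1,"delta_pos":[0,0,0],"yaw":0},{"grip":-1,"delta_pos":[0,0,0],"yaw":0},{"grip":-1,"delta_pos":[0,0,0],"yaw":0}]'; python3 -c "
from h import *
go(.4966,.1085,38.6,.15)"
```

```text
time: 3.82
eef_pos: [0.4965, 0.1083, 0.0325]
tcp_rot: [1.37, 2.826, 0.002]
force: [-0.7, -0.9, 7.5]
width: 0.111
grasp_force: 59.1
tcp [0.4965 0.1083 0.0325] tooly deg 38.3 delta units [-0.     0.002 -0.47 ] q7 -0.37 w 0.111
  turn world 0.3 -> yaw units -0.011
```

```bash
python3 -m jog '[{"grip":-1,"delta_pos":[0,0,-0.2],"yaw":0},{"grip":-1,"delta_pos":[0,0,-0.44],"yaw":0},{"grip":-1,"delta_pos":[0,0,-0.44],"yaw":-0.24},{"grip":-1,"delta_pos":[0,0,-0.44],"yaw":-0.48}]'; python3 -c "
from h import *
go(.5191,-.285,52.1,.15)"
```

```text
time: 4.32
eef_pos: [0.4963, 0.1078, 0.143]
tcp_rot: [1.016, 2.97, 0.001]
force: [0.1, -0.3, -0.6]
width: 0.112
grasp_force: 58.9
tcp [0.4963 0.1078 0.143 ] tooly deg 52.2 delta units [-1.035 -1.186 -0.028] q7 -0.02 w 0.112
  turn world -0.1 -> yaw units 0.004
```

```bash
python3 -m jog '[{"grip":-1,"delta_pos":[-0.1,-0.12,0],"yaw":0},{"grip":-1,"delta_pos":[-0.26,-0.3,0],"yaw":0},{"grip":-1,"delta_pos":[-0.42,-0.48,0],"yaw":0},{"grip":-1,"delta_pos":[-0.58,-0.665,0],"yaw":0},{"grip":-1,"delta_pos":[-0.74,-0.85,0],"yaw":0}]'|head -1; python3 -c "
from h import *
go(.5191,-.285,52.1,.15)"
```

```text
time: 4.95
tcp [ 0.5108 -0.1752  0.1421] tooly deg 52.0 delta units [-0.296 -0.326 -0.032] q7 0.52 w 0.106
  turn world 0.1 -> yaw units -0.002
```

```bash
python3 -m jog '[{"grip":-1,"delta_pos":[-0.15,-0.165,0],"yaw":0},{"grip":-1,"delta_pos":[-0.27,-0.3,0],"yaw":0},{"grip":-1,"delta_pos":[-0.296,-0.326,0],"yaw":0},{"grip":-1,"delta_pos":[-0.296,-0.326,0],"yaw":0}]'|head -1; python3 -c "
from h import *
go(.5191,-.285,52.1,.0375)
p,d,W=shot('side','s2')
cv2.imwrite('pics/c2.png',cv2.resize(p[150:384,200:400,::-1],None,fx=2.5,fy=2.5,interpolation=cv2.INTER_CUBIC))"
```

```text
time: 5.45
tcp [ 0.519  -0.283   0.1415] tooly deg 52.0 delta units [-0.005 -0.006  0.416] q7 0.73 w 0.109
  turn world 0.1 -> yaw units -0.004
```

View pics/c2.png

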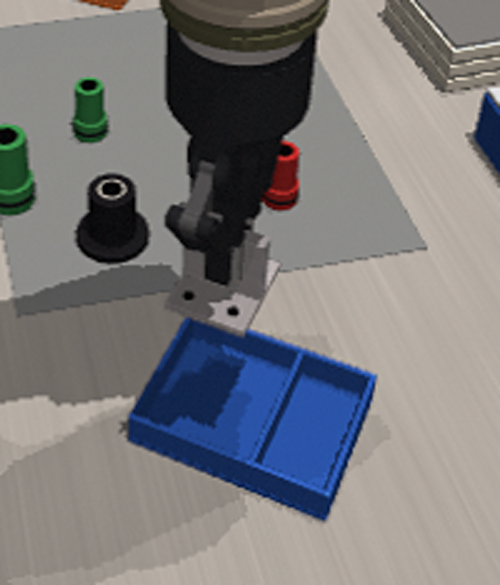

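The bracket is held upright at crop (220,290), with its shadow in the wide compartment. Now I'll lower it.

```bash
python3 -m jog '[{"grip":-1,"delta_pos":[-0.005,-0.006,0.12],"yaw":0},{"grip":-1,"delta_pos":[-0.005,-0.006,0.25],"yaw":0},{"grip":-1,"delta_pos":[-0.005,-0.006,0.34],"yaw":0},{"grip":-1,"delta_pos":[-0.005,-0.006,0.38],"yaw":0},{"grip":-1,"delta_pos":[-0.005,-0.006,0.38],"yaw":0}]'; python3 -c "
from h import *
go(.5191,-.285,52.1,.0375)"
```

```text
time: 6.12
eef_pos: [0.5196, -0.2834, 0.0463]
tcp_rot: [-1.019, -2.971, -0.001]
force: [1.1, -0.2, -0.9]
width: 0.109
grasp_force: 58.9
tcp [ 0.5196 -0.2834  0.0463] tooly deg 52.2 delta units [-0.002 -0.006  0.035] q7 0.6 w 0.109
  turn world -0.1 -> yaw units 0.002
```

```bash
python3 -m jog '[{"grip":-1,"delta_pos":[-0.002,-0.006,0.02],"yaw":0},{"grip":-1,"delta_pos":[-0.002,-0.006,0.036],"yaw":0},{"grip":-1,"delta_pos":[-0.002,-0.006,0.036],"yaw":0}]'
```

```text
time: 6.5
eef_pos: [0.5188, -0.2864, 0.0373]
tcp_rot: [-1.022, -2.971, 0.0]
force: [0.8, -0.4, -1.4]
width: 0.107
grasp_force: 58.9
```

```bash
python3 -m jog '[{"grip":-0.3,"delta_pos":[0,0,0],"yaw":0},{"grip":-0.3,"delta_pos":[0,0,0],"yaw":0},{"grip":-0.3,"delta_pos":[0,0,-0.02],"yaw":0},{"grip":-0.3,"delta_pos":[0,0,-0.2],"yaw":0},{"grip":-0.3,"delta_pos":[0,0,-0.44],"yaw":0}]'; python3 -c "
from h import *
go(.622,.0024,52.1,.15)"
```

```text
time: 7.12
eef_pos: [0.5182, -0.2857, 0.1477]
tcp_rot: [-1.02, -2.969, -0.001]
force: [1.2, -0.9, 0.3]
width: 0.35
grasp_force: 0.0
tcp [ 0.5182 -0.2857  0.1477] tooly deg 52.1 delta units [ 0.381  1.164 -0.008] q7 0.74 w 0.35
  turn world 0.0 -> yaw units -0.001
```

```bash
python3 -m jog '[{"grip":0.1,"delta_pos":[0.06,0.2,0],"yaw":0},{"grip":0.1,"delta_pos":[0.14,0.42,0],"yaw":0},{"grip":0.1,"delta_pos":[0.22,0.65,0],"yaw":0},{"grip":0.1,"delta_pos":[0.3,0.88,0],"yaw":0},{"grip":0.1,"delta_pos":[0.33,1,0],"yaw":0}]'|head -1; python3 -c "
from h import *
p,d,W=shot('side','s3')
cv2.imwrite('pics/c3.png',cv2.resize(p[110:384,170:400,::-1],None,fx=2,fy=2,interpolation=cv2.INTER_CUBIC))
go(.622,.0024,52.1,.15)"
```

```text
time: 7.75
tcp [ 0.6098 -0.0305  0.1485] tooly deg 52.4 delta units [ 0.042  0.134 -0.005] q7 0.32 w 0.549
  turn world -0.3 -> yaw units 0.012
```

View pics/c3.png

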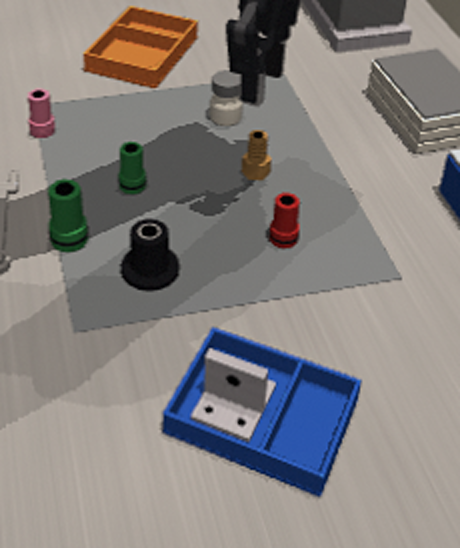

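Bracket is upright in the wide compartment at crop (235,395). Next is the brass fitting.

```bash
python3 -m jog '[{"grip":0.1,"delta_pos":[0.042,0.134,0],"yaw":0},{"grip":0.1,"delta_pos":[0.042,0.134,0],"yaw":0},{"grip":0.1,"delta_pos":[0.042,0.134,0.2],"yaw":0},{"grip":0.1,"delta_pos":[0.042,0.134,0.2],"yaw":0}]'|head -1; python3 -c "
from h import *
go(.622,.0024,52.1,.040)"
```

```text
time: 8.3
tcp [ 0.6176 -0.0068  0.0949] tooly deg 52.0 delta units [0.008 0.041 0.219] q7 0.23 w 0.55
  turn world 0.1 -> yaw units -0.002
```

```bash
python3 -m jog '[{"grip":0.1,"delta_pos":[0.008,0.041,0],"yaw":0},{"grip":0.1,"delta_pos":[0.008,0.041,0],"yaw":0}]'|head -1; python3 -c "
from h import *
go(.622,.0024,52.1,.040)"
```

```text
time: 8.55
tcp [0.6259 0.0052 0.0991] tooly deg 52.1 delta units [ 0.006 -0.019  0.236] q7 0.22 w 0.55
  turn world -0.0 -> yaw units 0.0
```

```bash
python3 -m jog '[{"grip":0.1,"delta_pos":[0,0,0],"yaw":0},{"grip":0.1,"delta_pos":[0,0,0],"yaw":0},{"grip":0.1,"delta_pos":[0,0,0],"yaw":0}]'|head -1; python3 -c "
from h import *
go(.622,.0024,52.1,.040)"
```

```text
time: 8.93
tcp [0.6246 0.0036 0.0975] tooly deg 52.0 delta units [ 0.005 -0.01   0.23 ] q7 0.22 w 0.552
  turn world 0.1 -> yaw units -0.002
```

```bash
python3 -m jog '[{"grip":0.1,"delta_pos":[0.005,-0.01,0],"yaw":0},{"grip":0.1,"delta_pos":[0.005,-0.01,0.12],"yaw":0},{"grip":0.1,"delta_pos":[0.005,-0.01,0.228],"yaw":0},{"grip":0.1,"delta_pos":[0.005,-0.01,0.228],"yaw":0},{"grip":0.1,"delta_pos":[0.005,-0.01,0.228],"yaw":0}]'; python3 -c "
from h import *
go(.622,.0024,52.1,.040)"
```

```text
time: 9.55
eef_pos: [0.6223, 0.0029, 0.0409]
tcp_rot: [1.021, 2.971, 0.0]
force: [-0.2, 0.5, -0.3]
width: 0.551
grasp_force: 0.0
tcp [0.6223 0.0029 0.0409] tooly deg 52.1 delta units [-0.    -0.002  0.004] q7 0.15 w 0.551
  turn world 0.0 -> yaw units -0.001
```

```bash
python3 -m jog '[{"grip":-1,"delta_pos":[0,0,0.002],"yaw":0},{"grip":-1,"delta_pos":[0,0,0.002],"yaw":0},{"grip":-1,"delta_pos":[0,0,0.002],"yaw":0},{"grip":-1,"delta_pos":[0,0,0.002],"yaw":0},{"grip":-1,"delta_pos":[0,0,0.002],"yaw":0}]'; python3 -m jog '[{"grip":-1,"delta_pos":[0,0,-0.15],"yaw":0},{"grip":-1,"delta_pos":[0,0,-0.35],"yaw":0},{"grip":-1,"delta_pos":[0,0,-0.44],"yaw":0},{"grip":-1,"delta_pos":[0,0,-0.44],"yaw":0}]'; python3 -c "
from h import *
go(.5692,-.3241,52.1,.15)"
```

```text
time: 10.18
eef_pos: [0.6225, 0.0026, 0.0408]
tcp_rot: [1.021, 2.97, 0.0]
force: [-0.6, -0.1, 6.6]
width: 0.213
grasp_force: 58.6
time: 10.68
eef_pos: [0.6229, 0.0026, 0.1516]
tcp_rot: [1.021, 2.968, 0.002]
force: [0.0, 0.2, -0.7]
width: 0.213
grasp_force: 58.8
tcp [0.6229 0.0026 0.1516] tooly deg 52.0 delta units [-0.635 -1.162  0.006] q7 0.27 w 0.213
  turn world 0.1 -> yaw units -0.003
```

```bash
python3 -m jog '[{"grip":-1,"delta_pos":[-0.1,-0.18,0],"yaw":0},{"grip":-1,"delta_pos":[-0.21,-0.38,0],"yaw":0},{"grip":-1,"delta_pos":[-0.32,-0.58,0],"yaw":0},{"grip":-1,"delta_pos":[-0.43,-0.78,0],"yaw":0},{"grip":-1,"delta_pos":[-0.53,-0.97,0],"yaw":0}]'|head -1; python3 -m jog '[{"grip":-1,"delta_pos":[-0.08,-0.14,0],"yaw":0},{"grip":-1,"delta_pos":[-0.105,-0.192,0],"yaw":0},{"grip":-1,"delta_pos":[-0.105,-0.192,0],"yaw":0},{"grip":-1,"delta_pos":[-0.105,-0.192,0],"yaw":0},{"grip":-1,"delta_pos":[-0.105,-0.192,0],"yaw":0}]'|head -1; python3 -c "
from h import *
go(.5692,-.3241,52.1,.0455)
p,d,W=shot('side','s4')
cv2.imwrite('pics/c4.png',cv2.resize(p[200:384,220:400,::-1],None,fx=2.5,fy=2.5,interpolation=cv2.INTER_CUBIC))"
```

```text
time: 11.3
time: 11.92
tcp [ 0.5693 -0.3221  0.1499] tooly deg 52.2 delta units [-0.005 -0.007  0.417] q7 0.8 w 0.208
  turn world -0.1 -> yaw units 0.004
```

View pics/c4.png

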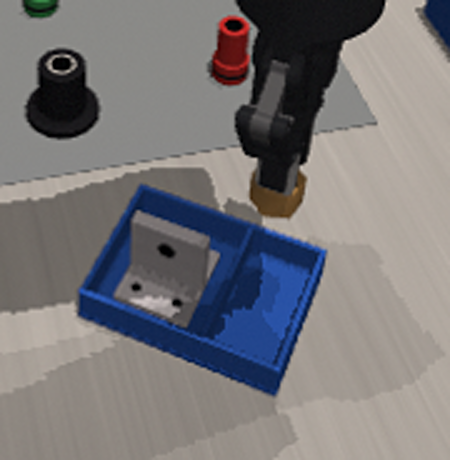

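The brass fitting, crop (277,195), is held upright over the narrow compartment. I'll lower it in two stages.

```bash
python3 -m jog '[{"grip":-1,"delta_pos":[-0.005,-0.007,0.12],"yaw":0},{"grip":-1,"delta_pos":[-0.005,-0.007,0.22],"yaw":0},{"grip":-1,"delta_pos":[-0.005,-0.007,0.28],"yaw":0},{"grip":-1,"delta_pos":[-0.005,-0.007,0.28],"yaw":0},{"grip":-1,"delta_pos":[-0.005,-0.007,0.28],"yaw":0}]'|head -1;  python3 -c "
from h import *
go(.5692,-.3241,52.1,.0455)"
```

```text
time: 12.6
tcp [ 0.5692 -0.326   0.0806] tooly deg 52.1 delta units [0.005 0.006 0.14 ] q7 0.74 w 0.211
  turn world 0.0 -> yaw units -0.001
```

```bash
python3 -m jog '[{"grip":-1,"delta_pos":[0.005,0.006,0.06],"yaw":0},{"grip":-1,"delta_pos":[0.005,0.006,0.1],"yaw":0},{"grip":-1,"delta_pos":[0.005,0.006,0.138],"yaw":0},{"grip":-1,"delta_pos":[0.005,0.006,0.138],"yaw":0},{"grip":-1,"delta_pos":[0.005,0.006,0.138],"yaw":0}]'
```

```text
time: 13.22
eef_pos: [0.5684, -0.3242, 0.045]
tcp_rot: [-1.021, -2.971, -0.0]
force: [-0.4, 0.7, -0.6]
width: 0.212
grasp_force: 60.9
```

```bash
python3 -m jog '[{"grip":-0.2,"delta_pos":[0,0,0],"yaw":0},{"grip":-0.2,"delta_pos":[0,0,0],"yaw":0},{"grip":-0.2,"delta_pos":[0,0,-0.02],"yaw":0},{"grip":-0.2,"delta_pos":[0,0,-0.2],"yaw":0},{"grip":-0.2,"delta_pos":[0,0,-0.42],"yaw":0}]'|head -1; python3 -c "
from h import *
p,d,W=shot('side','s5')
cv2.imwrite('pics/c5.png',cv2.resize(p[130:384,180:400,::-1],None,fx=2.2,fy=2.2,interpolation=cv2.INTER_CUBIC))
go(.483,-.118,-36.1,.15)"
```

```text
time: 13.85
tcp [ 0.5712 -0.3245  0.1588] tooly deg 52.1 delta units [0.786 0.435 0.03 ] q7 0.81 w 0.394
  turn world -88.2 -> yaw units 3.078
```

View pics/c5.png

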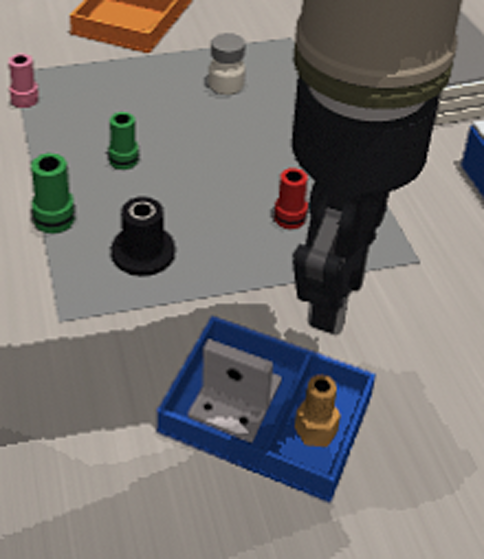

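Blue kit is done: bracket at crop (235,385), brass upright at (318,415). Now the bushing.

```bash
python3 -m jog '[{"grip":0.4,"delta_pos":[0.19,0.1,0],"yaw":0.33},{"grip":0.4,"delta_pos":[0.38,0.21,0],"yaw":0.66},{"grip":0.4,"delta_pos":[0.58,0.32,0],"yaw":1},{"grip":0.4,"delta_pos":[0.75,0.415,0],"yaw":1},{"grip":0.4,"delta_pos":[0.786,0.435,0],"yaw":1}]'|head -1; python3 -m jog '[{"grip":0.4,"delta_pos":[0,0,0],"yaw":1},{"grip":0.4,"delta_pos":[0,0,0],"yaw":1},{"grip":0.4,"delta_pos":[0,0,0],"yaw":1}]'|head -1;  python3 -c "
from h import *
go(.483,-.118,-36.1,.1)"
```

```text
time: 14.52
time: 14.9
tcp [ 0.481  -0.1185  0.1505] tooly deg -5.6 delta units [0.003 0.008 0.202] q7 -0.35 w 0.699
  turn world -30.5 -> yaw units 1.066
```

```bash
python3 -m jog '[{"grip":0.4,"delta_pos":[0,0,0],"yaw":1},{"grip":0.4,"delta_pos":[0,0,0],"yaw":1},{"grip":0.4,"delta_pos":[0,0,0.1],"yaw":1},{"grip":0.4,"delta_pos":[0,0,0.2],"yaw":1}]'|head -1; python3 -m jog '[{"grip":0.4,"delta_pos":[0,0,0],"yaw":0.066},{"grip":0.4,"delta_pos":[0,0,0],"yaw":0.066},{"grip":0.4,"delta_pos":[0,0,0],"yaw":0.066}]'|head -1;  python3 -c "
from h import *
go(.483,-.118,-36.1,.034)"
```

```text
time: 15.4
time: 15.78
tcp [ 0.4809 -0.118   0.1011] tooly deg -35.8 delta units [0.005 0.006 0.269] q7 -0.77 w 0.699
  turn world -0.3 -> yaw units 0.011
```

```bash
python3 -m jog '[{"grip":0.4,"delta_pos":[0.005,0.006,0.1],"yaw":0},{"grip":0.4,"delta_pos":[0.005,0.006,0.2],"yaw":0},{"grip":0.4,"delta_pos":[0.005,0.006,0.268],"yaw":0},{"grip":0.4,"delta_pos":[0.005,0.006,0.268],"yaw":0},{"grip":0.4,"delta_pos":[0.005,0.006,0.268],"yaw":0}]'; python3 -c "
from h import *
go(.483,-.118,-36.1,.034)"
```

```text
time: 16.4
eef_pos: [0.4827, -0.1177, 0.0341]
tcp_rot: [2.796, 1.431, 0.001]
force: [-0.2, 0.0, -0.4]
width: 0.699
grasp_force: 0.0
tcp [ 0.4827 -0.1177  0.0341] tooly deg -35.8 delta units [-0.     0.002  0.   ] q7 -0.81 w 0.699
  turn world -0.3 -> yaw units 0.011
```

```bash
python3 -m jog '[{"grip":-1,"delta_pos":[0,0,0],"yaw":0},{"grip":-1,"delta_pos":[0,0,0],"yaw":0},{"grip":-1,"delta_pos":[0,0,0],"yaw":0},{"grip":-1,"delta_pos":[0,0,0],"yaw":0},{"grip":-1,"delta_pos":[0,0,0],"yaw":0}]'; python3 -m jog '[{"grip":-1,"delta_pos":[0,0,-0.15],"yaw":0},{"grip":-1,"delta_pos":[0,0,-0.35],"yaw":0},{"grip":-1,"delta_pos":[0,0,-0.48],"yaw":0},{"grip":-1,"delta_pos":[0,0,-0.48],"yaw":0}]'; python3 -c "
from h import *
go(.5348,.2447,-36.1,.15)"
```

```text
time: 17.02
eef_pos: [0.4827, -0.1177, 0.0343]
tcp_rot: [2.796, 1.431, 0.002]
force: [-0.8, 0.1, 9.9]
width: 0.404
grasp_force: 59.0
time: 17.52
eef_pos: [0.4834, -0.118, 0.156]
tcp_rot: [2.794, 1.429, 0.006]
force: [-0.1, 0.4, -0.6]
width: 0.409
grasp_force: 60.0
tcp [ 0.4834 -0.118   0.156 ] tooly deg -35.8 delta units [ 1.297 -0.683  0.023] q7 -0.74 w 0.409
  turn world -0.3 -> yaw units 0.01
```

```bash
python3 -m jog '[{"grip":-1,"delta_pos":[0.16,-0.085,0],"yaw":0},{"grip":-1,"delta_pos":[0.36,-0.19,0],"yaw":0},{"grip":-1,"delta_pos":[0.56,-0.295,0],"yaw":0},{"grip":-1,"delta_pos":[0.76,-0.4,0],"yaw":0},{"grip":-1,"delta_pos":[0.96,-0.505,0],"yaw":0}]'|head -1; python3 -m jog '[{"grip":-1,"delta_pos":[0.2,-0.105,0],"yaw":0},{"grip":-1,"delta_pos":[0.337,-0.178,0],"yaw":0},{"grip":-1,"delta_pos":[0.337,-0.178,0],"yaw":0},{"grip":-1,"delta_pos":[0.337,-0.178,0],"yaw":0},{"grip":-1,"delta_pos":[0.337,-0.178,0],"yaw":0}]'|head -1; python3 -c "
from h import *
go(.5348,.2447,-36.1,.08)
p,d,W=shot('side','s6')
cv2.imwrite('pics/c6.png',cv2.resize(p[40:240,160:350,::-1],None,fx=2.5,fy=2.5,interpolation=cv2.INTER_CUBIC))"
```

```text
time: 18.15
time: 18.77
tcp [0.5332 0.2436 0.1529] tooly deg -35.9 delta units [0.008 0.002 0.291] q7 -1.32 w 0.403
  turn world -0.2 -> yaw units 0.007
```

View pics/c6.png

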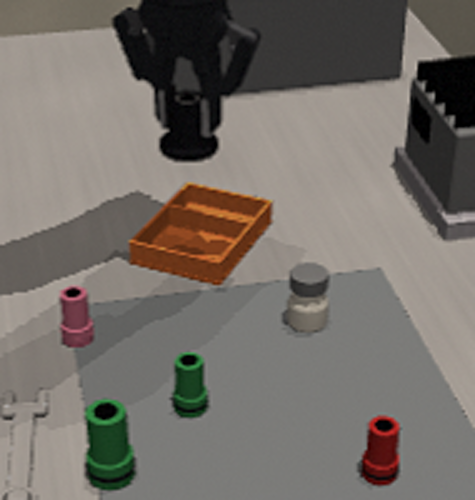

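The bushing is held upright at crop (188,130) over the orange tote. I'll lower it in stages.

```bash
python3 -m jog '[{"grip":-1,"delta_pos":[0.008,0.002,0.12],"yaw":0},{"grip":-1,"delta_pos":[0.008,0.002,0.22],"yaw":0},{"grip":-1,"delta_pos":[0.008,0.002,0.285],"yaw":0},{"grip":-1,"delta_pos":[0.008,0.002,0.285],"yaw":0},{"grip":-1,"delta_pos":[0.008,0.002,0.285],"yaw":0}]'|head -1;  python3 -c "
from h import *
go(.5348,.2447,-36.1,.0388)"
```

```text
time: 19.45
tcp [0.5353 0.2467 0.0827] tooly deg -35.8 delta units [-0.008  0.003  0.175] q7 -1.36 w 0.406
  turn world -0.3 -> yaw units 0.01
```

```bash
python3 -m jog '[{"grip":-1,"delta_pos":[-0.008,0.003,0.06],"yaw":0},{"grip":-1,"delta_pos":[-0.008,0.003,0.12],"yaw":0},{"grip":-1,"delta_pos":[-0.008,0.003,0.165],"yaw":0},{"grip":-1,"delta_pos":[-0.008,0.003,0.173],"yaw":0},{"grip":-1,"delta_pos":[-0.008,0.003,0.173],"yaw":0}]'
```

```text
time: 20.08
eef_pos: [0.5339, 0.2444, 0.0384]
tcp_rot: [2.796, 1.432, -0.002]
force: [-1.6, -2.1, 5.1]
width: 0.408
grasp_force: 60.4
```

```bash
python3 -m jog '[{"grip":0.12,"delta_pos":[0,0,0],"yaw":0},{"grip":0.12,"delta_pos":[0,0,0],"yaw":0},{"grip":0.12,"delta_pos":[0,0,-0.03],"yaw":0},{"grip":0.12,"delta_pos":[0,0,-0.2],"yaw":0},{"grip":0.12,"delta_pos":[0,0,-0.42],"yaw":0}]'|tail -3; python3 -c "
from h import *
go(.490,.0085,-36.1,.15)"
```

```text
force: [1.3, 0.5, 0.3]
width: 0.558
grasp_force: 0.0
tcp [0.5338 0.2444 0.1443] tooly deg -35.8 delta units [-0.868  0.409 -0.021] q7 -1.33 w 0.558
  turn world -0.3 -> yaw units 0.012
```

```bash
python3 -m jog '[{"grip":0.12,"delta_pos":[-0.2,0.095,0],"yaw":0},{"grip":0.12,"delta_pos":[-0.42,0.2,0],"yaw":0},{"grip":0.12,"delta_pos":[-0.64,0.3,0],"yaw":0},{"grip":0.12,"delta_pos":[-0.82,0.385,0],"yaw":0},{"grip":0.12,"delta_pos":[-0.868,0.409,0],"yaw":0}]'|head -1; python3 -m jog '[{"grip":0.12,"delta_pos":[0,0,0.1],"yaw":0},{"grip":0.12,"delta_pos":[0,0,0.18],"yaw":0},{"grip":0.12,"delta_pos":[0,0,0.18],"yaw":0},{"grip":0.12,"delta_pos":[0,0,0.18],"yaw":0}]'|head -1; python3 -c "
from h import *
go(.490,.0085,-36.1,.038)
p,d,W=shot('side','s7')
cv2.imwrite('pics/c7.png',cv2.resize(p[100:280,170:350,::-1],None,fx=2.5,fy=2.5,interpolation=cv2.INTER_CUBIC))"
```

```text
time: 21.32
time: 21.82
tcp [0.4909 0.0095 0.0993] tooly deg -35.7 delta units [-0.005 -0.001  0.245] q7 -1.03 w 0.562
  turn world -0.4 -> yaw units 0.013
```

View pics/c7.png

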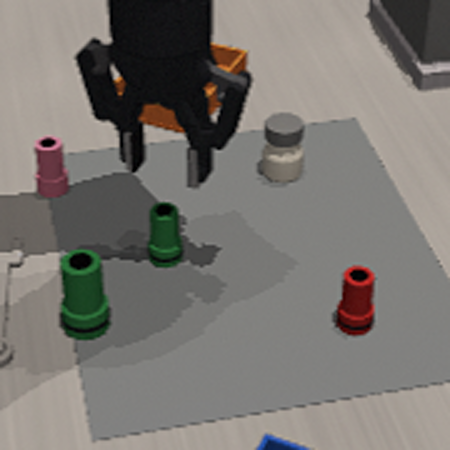

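The fingers at crop (132,150) and (198,165) straddle the small green coupling at (165,235). I'll descend and grip.

```bash
python3 -m jog '[{"grip":0.12,"delta_pos":[-0.005,-0.001,0.1],"yaw":0},{"grip":0.12,"delta_pos":[-0.005,-0.001,0.19],"yaw":0},{"grip":0.12,"delta_pos":[-0.005,-0.001,0.243],"yaw":0},{"grip":0.12,"delta_pos":[-0.005,-0.001,0.243],"yaw":0},{"grip":0.12,"delta_pos":[-0.005,-0.001,0.243],"yaw":0}]'|head -2; python3 -m jog '[{"grip":-1,"delta_pos":[0,0,0],"yaw":0},{"grip":-1,"delta_pos":[0,0,0],"yaw":0},{"grip":-1,"delta_pos":[0,0,0],"yaw":0},{"grip":-1,"delta_pos":[0,0,0],"yaw":0},{"grip":-1,"delta_pos":[0,0,0],"yaw":0}]'
```

```text
time: 22.5
eef_pos: [0.4898, 0.008, 0.0386]
time: 23.12
eef_pos: [0.4899, 0.0079, 0.0389]
tcp_rot: [2.796, 1.431, 0.002]
force: [-0.3, -0.5, 7.5]
width: 0.264
grasp_force: 58.4
```

```bash
python3 -m jog '[{"grip":-1,"delta_pos":[0,0,-0.15],"yaw":0},{"grip":-1,"delta_pos":[0,0,-0.35],"yaw":0},{"grip":-1,"delta_pos":[0,0,-0.5],"yaw":0},{"grip":-1,"delta_pos":[0,0,-0.5],"yaw":0}]'|tail -2; python3 -c "
from h import *
go(.5722,.296,-36.1,.16)
p,d,W=shot('top','t8')
hsv=cv2.cvtColor(p,cv2.COLOR_RGB2HSV); m=(hsv[...,0]>=5)&(hsv[...,0]<=20)&(hsv[...,1]>120)&(W[...,2]>.019)&(W[...,2]<.035)&(np.hypot(W[...,0]-.549,W[...,1]-.264)<.1)
cv2.imwrite('pics/c8.png',cv2.resize(p[140:280,80:280,::-1],None,fx=3,fy=3,interpolation=cv2.INTER_CUBIC))
t=W[(np.hypot(W[...,0]-.535,W[...,1]-.245)<.04)&(W[...,2]>.045)&(W[...,2]<.062)];print('bushing top',t[:,:2].min(0),t[:,:2].max(0),t[:,2].max(),len(t))"
```

```text
width: 0.259
grasp_force: 58.8
tcp [0.4908 0.0078 0.1659] tooly deg -35.8 delta units [ 1.125 -0.411  0.026] q7 -0.99 w 0.259
  turn world -0.3 -> yaw units 0.01
bushing top [0.51681728 0.22481279] [0.55221315 0.25978692] 0.05796191122756505 240
```

View pics/c8.png

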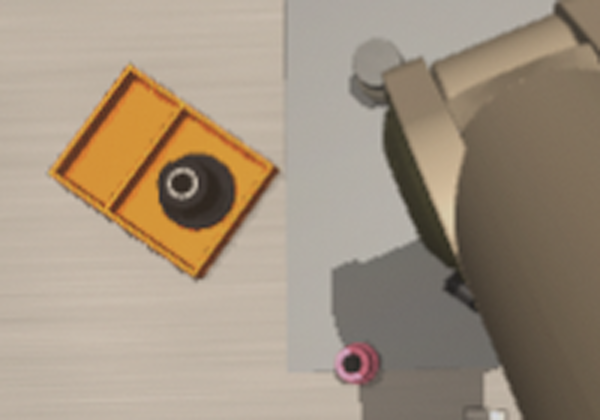

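The bushing stands upright in the wide compartment, flange centred at crop (198,190), top at z 0.055. I'll carry the green coupling to the narrow one.

```bash
python3 -m jog '[{"grip":-1,"delta_pos":[0.15,-0.055,0],"yaw":0},{"grip":-1,"delta_pos":[0.36,-0.13,0],"yaw":0},{"grip":-1,"delta_pos":[0.57,-0.21,0],"yaw":0},{"grip":-1,"delta_pos":[0.78,-0.285,0],"yaw":0},{"grip":-1,"delta_pos":[0.96,-0.35,0],"yaw":0}]'|head -1; python3 -m jog '[{"grip":-1,"delta_pos":[0.165,-0.061,0],"yaw":0},{"grip":-1,"delta_pos":[0.165,-0.061,0],"yaw":0},{"grip":-1,"delta_pos":[0.165,-0.061,0],"yaw":0},{"grip":-1,"delta_pos":[0.165,-0.061,0],"yaw":0},{"grip":-1,"delta_pos":[0.165,-0.061,0.1],"yaw":0}]'|head -1; python3 -c "
from h import *
go(.5722,.296,-36.1,.085)"
```

```text
time: 24.3
time: 24.92
tcp [0.5718 0.2953 0.1393] tooly deg -35.9 delta units [ 0.003 -0.001  0.217] q7 -1.38 w 0.261
  turn world -0.2 -> yaw units 0.007
```

```bash
python3 -m jog '[{"grip":-1,"delta_pos":[0.003,-0.001,0.1],"yaw":0},{"grip":-1,"delta_pos":[0.003,-0.001,0.19],"yaw":0},{"grip":-1,"delta_pos":[0.003,-0.001,0.21],"yaw":0},{"grip":-1,"delta_pos":[0.003,-0.001,0.21],"yaw":0},{"grip":-1,"delta_pos":[0.003,-0.001,0.21],"yaw":0}]'|head -1; python3 -c "
from h import *
go(.5722,.296,-36.1,.0433)
p,d,W=shot('side','s9')
cv2.imwrite('pics/c9.png',cv2.resize(p[70:190,180:330,::-1],None,fx=4,fy=4,interpolation=cv2.INTER_CUBIC))"
```

```text
time: 25.55
tcp [0.5714 0.2969 0.0865] tooly deg -35.8 delta units [-0.001  0.005  0.173] q7 -1.41 w 0.262
  turn world -0.3 -> yaw units 0.01
```

View pics/c9.png

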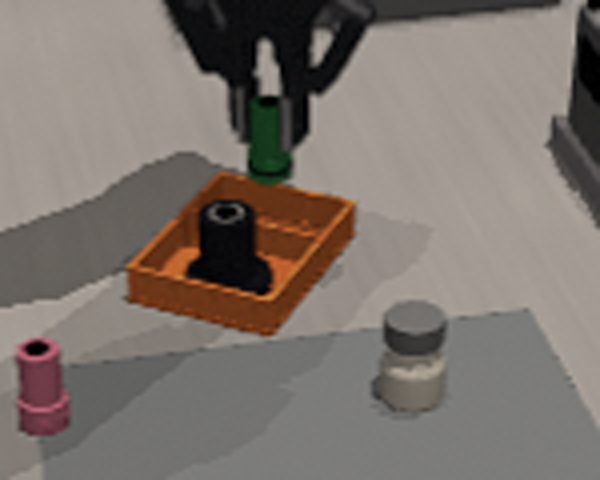

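The green coupling at (270,140) is upright above the narrow compartment. I'll lower and release it.

```bash
python3 -m jog '[{"grip":-1,"delta_pos":[-0.001,0.005,0.06],"yaw":0},{"grip":-1,"delta_pos":[-0.001,0.005,0.12],"yaw":0},{"grip":-1,"delta_pos":[-0.001,0.005,0.16],"yaw":0},{"grip":-1,"delta_pos":[-0.001,0.005,0.171],"yaw":0},{"grip":-1,"delta_pos":[-0.001,0.005,0.171],"yaw":0}]'
```

```text
time: 26.22
eef_pos: [0.5712, 0.2957, 0.0429]
tcp_rot: [2.796, 1.432, -0.002]
force: [-3.4, -1.4, 9.6]
width: 0.259
grasp_force: 60.0
```

```bash
python3 -m jog '[{"grip":-0.1,"delta_pos":[0,0,0],"yaw":0},{"grip":-0.1,"delta_pos":[0,0,0],"yaw":0},{"grip":-0.1,"delta_pos":[0,0,-0.03],"yaw":0},{"grip":-0.1,"delta_pos":[0,0,-0.2],"yaw":0},{"grip":-0.1,"delta_pos":[0,0,-0.45],"yaw":0}]'; python3 -m jog '[{"grip":-0.1,"delta_pos":[-0.15,0.1,-0.2],"yaw":0},{"grip":-0.1,"delta_pos":[-0.35,0.2,-0.25],"yaw":0},{"grip":-0.1,"delta_pos":[-0.55,0.3,-0.25],"yaw":0},{"grip":-0.1,"delta_pos":[-0.7,0.35,-0.25],"yaw":0},{"grip":-0.1,"delta_pos":[-0.7,0.35,-0.25],"yaw":0}]'|head -2; python3 -c "
from h import *
p,d,W=shot('side','s10'); q,_,_=shot('top','t10')
a=p[80:380,170:390,::-1]; b=q[140:290,60:170,::-1]
cv2.imwrite('pics/c10.png',np.hstack([cv2.resize(a,(440,600)),cv2.resize(b,(340,600*1)[:1]+(464,)) if 0 else cv2.copyMakeBorder(cv2.resize(b,(340,464)),0,136,0,0,cv2.BORDER_CONSTANT)]))"
```

```text
time: 26.85
eef_pos: [0.5708, 0.2956, 0.1552]
tcp_rot: [2.796, 1.432, -0.006]
force: [1.1, 0.7, 0.3]
width: 0.45
grasp_force: 0.0
time: 27.48
eef_pos: [0.5396, 0.0991, 0.2183]
```

View pics/c10.png

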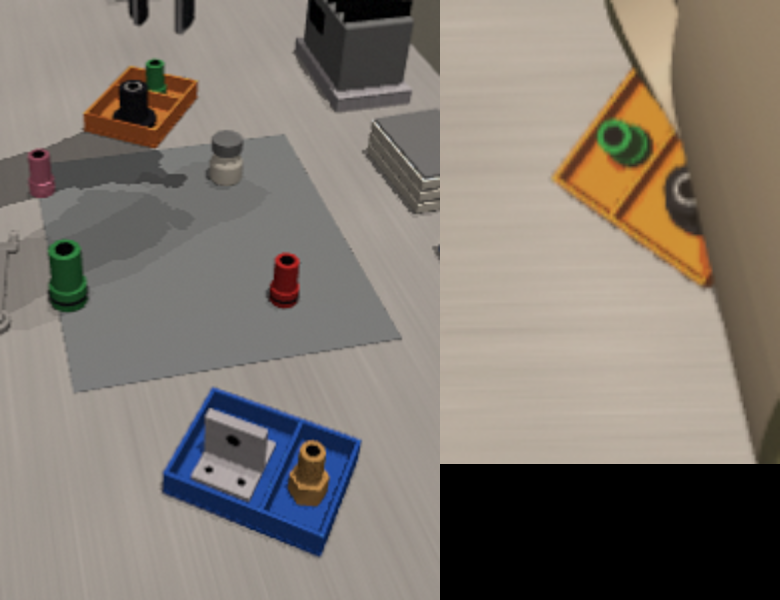

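All four parts stand upright in their compartments: bracket (235,455), brass (310,475), bushing (135,105), green (155,78). The red coupling is untouched at (285,280). I'll let the arm settle and hand in.

```bash
python3 -m jog '[{"grip":-0.1,"delta_pos":[0,0,0],"yaw":0},{"grip":-0.1,"delta_pos":[0,0,0],"yaw":0},{"grip":-0.1,"delta_pos":[0,0,0],"yaw":0}]'|head -2; python3 -c "
from plant import *
print(finish_job())"
```

```text
time: 27.95
eef_pos: [0.5404, 0.1036, 0.2176]
the job is handed in; nothing more can be done
None
```

I completed the blue kit first and then the orange one, with all four parts upright in their compartments and the red coupling left where it stood; the job was handed in at about 28 s.

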